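# Separator sheet, then the next bushing held in tongs

## Task

Lay the brown separator sheet flat, centred and squared on top of the six bushings of the first layer and let it go. Then take the spring tongs off their rest and with their jaws pick up the plain round bushing from the parts board, leaving the hexagonal standoff and the flanged spacer standing where they are; only the tongs may touch the bushing. Finish while still holding the tongs shut on the bushing, upright, still and a few centimetres clear above the middle of the sheet: do not put it down.

Things in the scene. Friction and masses are not known exactly. Their poses are not given: they have to be found in the camera images.
- sheet_center (a point): Centre (half-way up) of the loose rigid brown hardboard sheet, 96 (x) by 64 (y) by 6 thick, 45 g, z up. It lies flat on an aluminium stand block 84 by 44, 30 high, narrower than the sheet: it can be gripped across its 64 mm width with fingertips up to 20 mm below it.
- layer_top (a point): Centre of the fixed first layer at its bushing tops, 40 mm above the table: 3 (along x, pitch 28) by 2 (y, pitch 26) bushings 24 diameter, 30 high, outline 80 by 50, on a grey base board 115 by 80, 10 high. The sheet goes on top, its centre over this point (3 mm higher), its length along this x, either way round.
- tongs_grip (a point): Grip point of the steel tongs, midway between the two flat outer arm faces (each from 42 behind to 58 ahead of it, 18 high, centred at its height). x along the tongs to the jaws, y across (closing direction), z up. They lie level on a fixed rest, this point 45 above the table; the rest's uprights are 36 ahead and 97 behind, between them only a 5 mm plate.
- tongs: Spring tongs, 210 long, 100 g; origin as tongs_grip, mass centre near it. 51 over the faces there when open. The spring is preloaded: 6 N on each face starts closing, 8 N closes the jaws to the bushing's 24 mm (40 over the faces, then parallel). Squeezed to 47-49 they are held firmly, jaws still over 35 apart; squeeze on to shut the jaws.
- tongs_jaws (a point): Point midway between the two rubber-faced jaws at their mid-height: 75 mm ahead (x) of and 22 mm below tongs_grip, axes alike. Jaw faces 32 long (x), 16 high, 44 apart when open; each jaw 8 thick; the jaws end 18 mm ahead of this point.
- bushing_center (a point): Centre (half-way up) of the plain round steel bushing, 24 diameter, 30 high, about 50 g, dark bore on top, standing loose on a black rubber parts board 70 by 200, 8 high. Three parts stand in a row along the board, 65 mm apart; which part has which place varies. z up.
- bushing: The bushing to pick up; origin at the centre of its underside.
- sheet: The separator sheet; origin at the centre of its underside.
- standoff_center (a point): Half-way up the hexagonal steel standoff (22 mm over corners, 40 high, an 8 mm stud 10 high on top) on the parts board. To be left alone.
- spacer_center (a point): Half-way up the flanged steel spacer (flange 30 diameter, 6 high; neck 16 diameter; 26 high in all) on the parts board. To be left alone.
There are look-alikes about, which are no part of the job. What is shaped like the bushing but orange is not meant. What is shaped like the tongs but orange is not meant.

How it is judged:
By the outcome, as a careful person would: the job done as asked, in the order asked, and still so for the second after the job is handed in, while the arm keeps its last pose, push and grip.
It also fails if it takes over 58 s, if anything falls off the work surface, if the arm or the gripper's body presses on something with over 40 N, if the wrist force passes 120 N, or if a joint passes its speed limit or range.

## Robot

A 6-joint arm with a two-finger parallel gripper is mounted at the origin on the work surface. World frame = base frame: x ahead of the robot, y to its left, z up, the work surface at z = 0. Lengths are in mm, angles in rad, forces in N, time in s.
With the tool pointing down it reaches from about 275 to 875 mm from the base axis. Payload 12.5 kg.
Tool frame: the origin (TCP) lies at the centre of the arm's flange, where the gripper is bolted on; the fingertips stand 173 mm ahead of it and the grasp point (between the pads) lies 155 mm ahead of it (manip.nose_length is the distance from the TCP to the fingertips, in mm); y points along the fingers, x is the direction in which the jaws open and shut, and the axes are right-handed (so a half turn about y gives the same grasp; the last joint's range is limited). The gripper opens to 85 mm and grips with 20 to 120 N. Pads are 22 mm wide; open, the fingers measure 114 mm over their backs; the gripper's body (76 mm by 85 mm) begins 54 mm behind the grasp point. The pads swing forward as they close: fully open they stand 13 mm farther back than shut.
Start: joints at [1.066, 0.351, 1.652, -0, 1.139, -0.085], TCP at [224.136, 502.244, 404.69] pointing down, gripper open.
Joint ranges: [-2.75, 2.75], [-0.79, 2.1], [0.01, 2.65], [-1.57, 4.71], [0.07, 3.14], [-2.87, 2.87]. Speed limits (rad/s): [2.22, 2.22, 2.79, 3.14, 3.14, 3.14].

## Interface

Orientations are given as a unit quaternion [w, x, y, z].
In Python, from plant import sensors, eyes, order, manip gives the robot as it stands.
- The arm moves only by the tool send_rows, never from a script. Its argument "moves" is a list that holds one entry, the list of rows, each a list of 6 numbers: the shift along the tool's x, y, z in mm, then the turn, a rotation vector about the tool's x, y, z in degrees. In form: [[[tx, ty, tz, rx, ry, rz], ...]]. A call has 1 to 8 rows; each row is the pose to reach, as a shift and turn from the pose commanded when the call began, along the tool's axes at that moment; what a row does not reach only later rows make up. A row lasts 1/10 s, in which the tool goes at most 50 mm and 8.59 degrees, less where a joint would pass 70% of its speed; a pose out of reach is approached as far as the arm can. A call with a gripper value outside its range is refused whole. "gripper" is the closure, from -1 (fully open) to 1 (shut), so that 0 is half open, set as the call begins (left out, the last holds). The fingers move at their own pace and stop on an object; "squeeze" is the grip in N (left out, the last holds). Time passes only in rows, so rows that repeat a pose let the fingers close. It gives the time, the measured TCP pose, the force and the opening at its end, in the units of the state.
- sensors.state(): the state, without advancing time (a new reading comes with each control period).
- eyes.snapshot(name): name is "scene" or "top" or "wrist"; returns a dict with "pixels" (384x512x3 uint8, red, green, blue), "intrinsics" (3x3 intrinsics, pixels), "xyz" and "attitude" of the camera in the world. Camera axes: x right, y up, looking along -z (the intrinsics and any distortion apply to the point x, -y, -z); pixel columns grow to the right and rows downward; lengths in mm; the calibration is good to about 2 mm. A picture is of the moment at which its call begins. There is no depth.
- order.job_done(): hands the job in, once; it reports no verdict.
The state is a dict: "time": time; "joint_positions": joint angles; "dq": joint speeds; "joint_efforts": joint torques, N m; "position": TCP position; "ee_rot": TCP orientation; "wrist_force": force on the tool from outside, world axes, zero at the start; "torque": the same for the moment, N m; "opening": opening from 0.0 (shut) to 1.0 (fully open).
Only numpy, scipy, OpenCV 4.12 (cv2) and the standard library are available. Lean on these libraries where they do the work, as an engineer would, in place of code of your own. Each camera call takes 0.05 s, during which the arm holds its last target.

## Working session

There is one attempt and no reset: what is moved stays moved. The work goes in short steps, Python scripts to look and compute and a tool call to move; the robot and the scene stay as the last step left them, time stands still between calls to the robot, and variables do not carry over. Pictures are saved under pics/ and viewed, and the job is handed in when it is done.

Besides the shell and the picture viewer there is one more tool, called by a JSON object that holds its "api" and its "payload", one argument or row to a line. send_rows: Moves the arm, as the interface text tells. Its arguments: {"type":"object","properties":{"moves":{"type":"array","items":{"type":"array","items":{"type":"array","items":{"type":"number"}}}},"gripper":{"type":"number"},"squeeze":{"type":"number"}},"required":["moves"]}

```bash
mkdir -p pics; ls
cat > h.py <<'E'
import numpy as np, cv2
from plant import sensors, eyes, order, manip
from scipy.spatial.transform import Rotation as R
def rot(q): return R.from_quat([q[1],q[2],q[3],q[0]]).as_matrix()
def snap(n,f=None):
    s=eyes.snapshot(n)
    if f: cv2.imwrite('pics/'+f,s['pixels'][:,:,::-1])
    return s
def cam(s):
    A=np.array(s['attitude'],float)
    if A.size==4: A=rot(A)
    return np.array(s['intrinsics']),np.array(s['xyz'],float),A.reshape(3,3)
def ray(s,u,v,z):
    K,c,A=cam(s); d=A@(np.array([1,-1,-1])*np.linalg.solve(K,[u,v,1])); return c+d*(z-c[2])/d[2]
def proj(s,p):
    K,c,A=cam(s); q=A.T@(np.array(p,float)-c); q=q*[1,-1,-1]; w=K@q; return w[:2]/w[2]
E
python3 - <<'E'
from h import *
print({k:np.round(v,3) for k,v in sensors.state().items()})
for n in ['scene','top','wrist']:
    s=snap(n,n+'0.png'); print(n,{k:v for k,v in s.items() if k!='pixels'})
E
```

```text
pics
{'time': np.float64(0.0), 'joint_positions': array([ 1.066,  0.351,  1.652,  0.   ,  1.139, -0.085]), 'dq': array([ 0.001,  0.002,  0.   ,  0.001, -0.001,  0.001]), 'joint_efforts': array([-3.0000e-03, -5.0611e+01, -2.9140e+01, -0.0000e+00,  5.0000e-03,
        0.0000e+00]), 'position': array([224.086, 502.141, 404.171]), 'ee_rot': array([-0.593,  0.593,  0.384, -0.385]), 'wrist_force': array([-0.105, -0.075,  0.04 ]), 'torque': array([0.016, 0.012, 0.03 ]), 'opening': np.float64(1.001)}
scene {'intrinsics': array([[370.67536574,   0.        , 259.93686469],
       [  0.        , 370.67536574, 185.08846508],
       [  0.        ,   0.        ,   1.        ]]), 'xyz': array([945.30757277, 367.16086299, 623.78486982]), 'attitude': array([0.37951075, 0.17469214, 0.36162315, 0.83347642])}
top {'intrinsics': array([[474.90041977,   0.        , 254.94702063],
       [  0.        , 474.90041977, 184.93178533],
       [  0.        ,   0.        ,   1.        ]]), 'xyz': array([ 373.9988792 ,  -10.33496406, 1223.16328274]), 'attitude': array([ 0.70969509,  0.03676943, -0.03765992, -0.70254012])}
wrist {'intrinsics': array([[321.50301154,   0.        , 249.40258168],
       [  0.        , 321.50301154, 188.32650854],
       [  0.        ,   0.        ,   1.        ]]), 'xyz': array([149.42541323, 536.63347206, 374.46846385]), 'attitude': array([ 0.82756205, -0.13488487, -0.08737122,  0.53787861])}
```

Run:
```python
from h import *
s=sensors.state(); print(np.round(rot(s['ee_rot']),3), manip.nose_length)
for n in ['scene','top','wrist']:
    im=cv2.imread(f'pics/{n}0.png'); cv2.imwrite(f'pics/{n}0b.png',cv2.resize(im,(768,576),interpolation=cv2.INTER_CUBIC))
```

```text
[[ 0.408 -0.    -0.913]
 [ 0.913 -0.001  0.408]
 [-0.001 -1.     0.   ]] 173.4
```

View pics/top0.png

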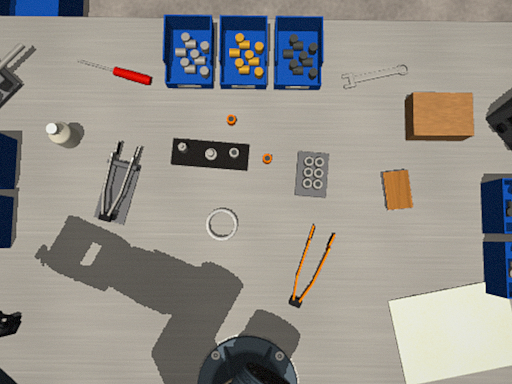

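View pics/scene0.png

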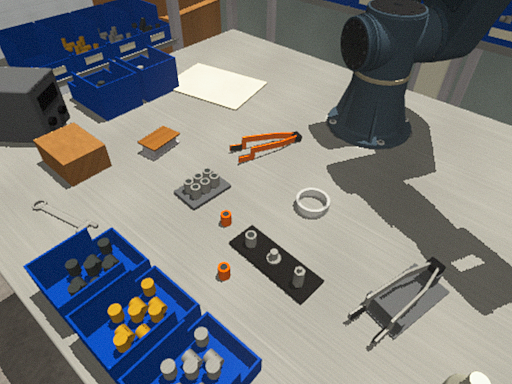

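View pics/wrist0.png

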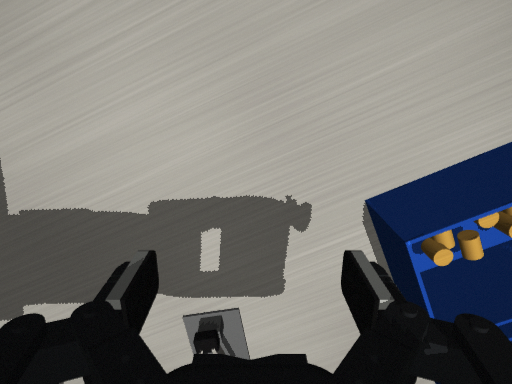

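Run:
```python
from h import *
im=cv2.imread('pics/top0.png')
def crop(im,x0,y0,x1,y1,f): return cv2.resize(im[y0:y1,x0:x1],None,fx=f,fy=f,interpolation=cv2.INTER_CUBIC)
a=crop(im,165,110,285,180,6); b=crop(im,85,130,160,230,5); c=crop(im,285,140,425,220,5)
sc=cv2.imread('pics/scene0.png'); d=crop(sc,215,215,335,305,6)
for n,i in zip('abcd',[a,b,c,d]): cv2.imwrite(f'pics/c_{n}.png',i)
```

```text
(no output)
```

View pics/c_a.png

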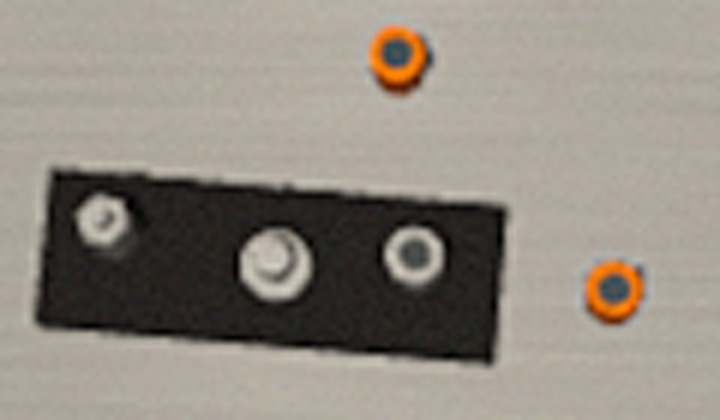

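View pics/c_b.png

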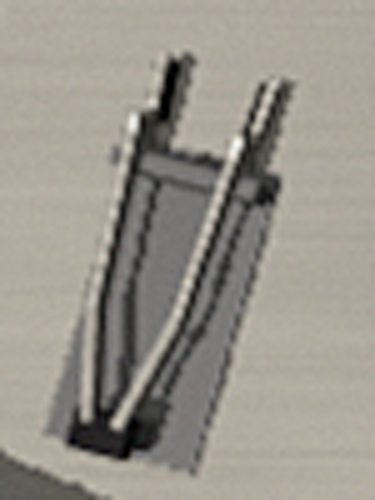

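View pics/c_c.png

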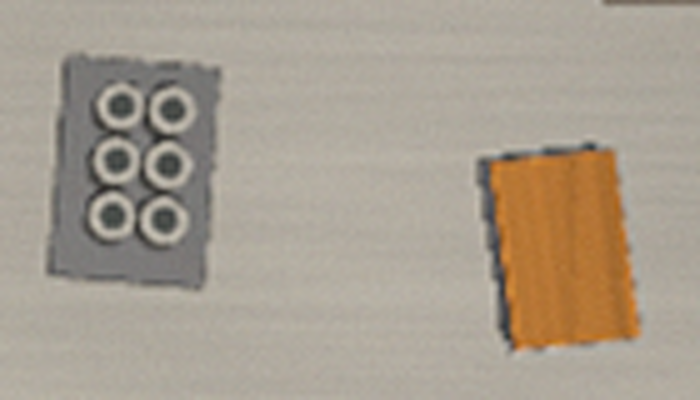

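View pics/c_d.png

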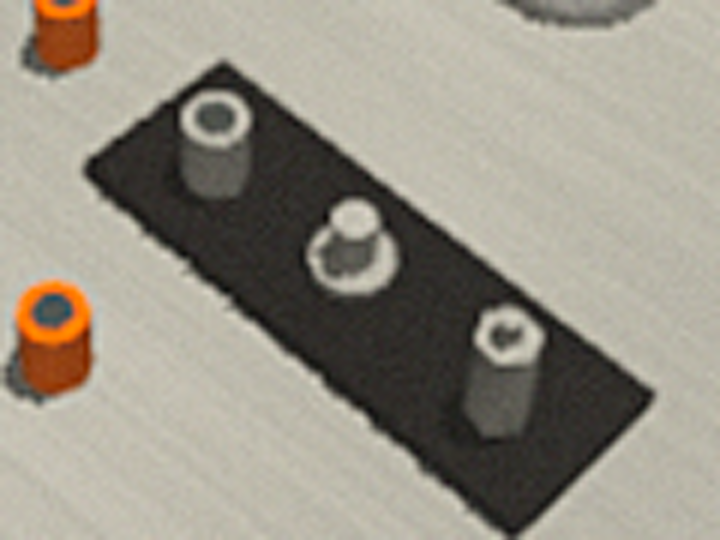

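```bash
cat > m1.py <<'E'
from h import *
s=snap('top'); im=s['pixels']; hsv=cv2.cvtColor(im,cv2.COLOR_RGB2HSV)
def W(z,pts): return np.array([ray(s,u,v,z) for u,v in pts])
def rect(mask,x0,y0,x1,y1,z,name):
    m=np.zeros_like(mask); m[y0:y1,x0:x1]=mask[y0:y1,x0:x1]
    c=max(cv2.findContours(m,cv2.RETR_EXTERNAL,cv2.CHAIN_APPROX_NONE)[0],key=cv2.contourArea)
    w=W(z,c[:,0,:])[:,:2].astype(np.float32); r=cv2.minAreaRect(w)
    # moments from filled
    ys,xs=np.nonzero(cv2.drawContours(np.zeros_like(m),[c],-1,255,-1)); p=W(z,np.c_[xs,ys])[:,:2]; C=np.cov(p.T); e,V=np.linalg.eigh(C)
    print(name,'minrect',np.round(r[0],1),np.round(r[1],1),round(r[2],1),'mom',np.round(p.mean(0),1),np.round(np.sqrt(12*e),1),'long-axis deg',round(np.degrees(np.arctan2(V[1,1],V[0,1])),2))
br=cv2.inRange(hsv,(8,120,60),(22,255,255)); rect(br,370,160,425,220,36,'sheet')
dark=cv2.inRange(im,(0,0,0),(70,70,70)); rect(dark,165,130,260,175,8,'board')
sat=hsv[:,:,1]; v=hsv[:,:,2]
br2=cv2.inRange(im,(105,105,105),(140,140,140))
gray=cv2.cvtColor(im,cv2.COLOR_RGB2GRAY)
print('layer px', gray[160,299],gray[190,323], im[160,287], im[190,299])
base=cv2.inRange(gray,0,145); rect(base,285,145,335,202,10,'base')
# bores of layer
b=cv2.resize(gray[145:200,290:330],None,fx=8,fy=8,interpolation=cv2.INTER_CUBIC)
def bores(x0,y0,x1,y1,z,th=105,amin=300,amax=3000):
    b=cv2.resize(gray[y0:y1,x0:x1],None,fx=8,fy=8,interpolation=cv2.INTER_CUBIC)
    m=cv2.inRange(b,0,th); out=[]
    for c in cv2.findContours(m,cv2.RETR_LIST,cv2.CHAIN_APPROX_NONE)[0]:
        a=cv2.contourArea(c)
        if amin<a<amax:
            (u,vv),rr=cv2.minEnclosingCircle(c); M=cv2.moments(c); u=M['m10']/M['m00'];vv=M['m01']/M['m00']
            px=(x0+(u+.5)/8-.5,y0+(vv+.5)/8-.5); out.append(ray(s,*px,z)[:2]); print('  ',np.round(px,1),a,np.round(out[-1],1))
    return np.array(out)
print('layer');o=bores(295,150,326,192,40)
print(o.mean(0))
print('bushing');bores(228,146,241,160,38)
E
python3 m1.py
```

```text
sheet minrect [ 492.1 -369.1] [95.3 63.7] 6.6 mom [ 491.9 -369. ] [63.6 95.6] long-axis deg -172.67
board minrect [582.2 106.5] [197.   68.8] 85.8 mom [581.8 106.6] [ 68.1 197.1] long-axis deg 85.81
layer px 119 120 [173 170 157] [123 122 120]
base minrect [ 532.8 -156.1] [ 82.9 118.8] 85.6 mom [ 532.6 -155.7] [ 82.  116.9] long-axis deg 175.23
layer
   [317.4 183.6] 1046.0 [ 504.1 -167.8]
   [307.1 182.7] 1041.5 [ 505.9 -141.9]
   [318.3 172.6] 1083.5 [ 531.9 -170.1]
   [308.  171.7] 1030.0 [ 534.  -144.1]
   [303.9 179.3] 2678.0 [ 514.5 -134. ]
   [296.9 167.4] 600.0 [ 544.6 -116.3]
   [319.1 161.6] 1019.5 [ 559.9 -172.2]
   [308.8 160.7] 1060.0 [ 561.8 -146.2]
   [305.5 164.6] 1459.0 [ 551.8 -137.9]
   [297.9 155.8] 464.0 [ 574.2 -118.9]
[ 538.26706831 -144.94151107]
bushing
   [233.6 151.9] 1020.0 [582.7  43.6]
```

```bash
cat > go.py <<'E'
from h import *
import sys
# go.py x y z xangle_deg : TCP target
def go(x,y,z,a):
    s=sensors.state(); Rm=rot(s['ee_rot']); p=np.array(s['position']); a=np.radians(a)
    X=np.array([np.cos(a),np.sin(a),0]);Y=np.array([0,0,-1.]);T=np.c_[X,Y,np.cross(X,Y)]
    rv=R.from_matrix(Rm.T@T).as_rotvec(degrees=True)
    print('t=%.2f'%s['time'],'pos',np.round(p,1),'xang %.1f'%np.degrees(np.arctan2(Rm[1,0],Rm[0,0])),'F',np.round(s['wrist_force'],1),'open %.3f'%s['opening'],'q',np.round(s['joint_positions'],2))
    print('ROW',np.round(Rm.T@(np.array([x,y,z])-p),1),np.round(rv,2))
if __name__=='__main__': go(*map(float,sys.argv[1:5]))
E
python3 go.py 492 -369 320 -82.9
```

```text
t=0.20 pos [224.1 502.2 404.4] xang 65.9 F [ 0.4  0.7 -0.3] open 0.998 q [ 1.07  0.35  1.65  0.    1.14 -0.08]
ROW [-686.3   84.8 -599.7] [ 5.0000e-02  1.4885e+02 -2.0000e-02]
```

{"api": "send_rows", "payload": {
  "moves": [
    [[-686,85,-600,0,148.8,0],[-686,85,-600,0,148.8,0],[-686,85,-600,0,148.8,0],[-686,85,-600,0,148.8,0],[-686,85,-600,0,148.8,0],[-686,85,-600,0,148.8,0],[-686,85,-600,0,148.8,0],[-686,85,-600,0,148.8,0]]
  ],
  "gripper": -1,
  "squeeze": 30
}}

```text
time: 1.0
position: [341.4, 119.7, 367.6]
ee_rot: [0.707, -0.707, 0.019, -0.02]
wrist_force: [0.6, 0.6, -1.2]
opening: 0.999
```

```bash
python3 go.py 492 -369 320 -82.9
```

```text
t=1.00 pos [341.4 119.7 367.6] xang -3.1 F [ 0.6  0.6 -1.2] open 0.999 q [ 0.21  0.05  2.14 -0.    0.95  0.26]
ROW [ 177.2   47.6 -479.8] [-4.000e-02  7.976e+01  3.000e-02]
```

{"api": "send_rows", "payload": {
  "moves": [
    [[177,47,-480,0,79.8,0],[177,47,-480,0,79.8,0],[177,47,-480,0,79.8,0],[177,47,-480,0,79.8,0],[177,47,-480,0,79.8,0],[177,47,-480,0,79.8,0],[177,47,-480,0,79.8,0],[177,47,-480,0,79.8,0]]
  ]
}}

```text
time: 1.8
position: [460.9, -260.7, 330.6]
ee_rot: [0.572, -0.572, 0.415, -0.415]
wrist_force: [0.5, 1.0, 1.2]
opening: 1.0
```

```bash
python3 go.py 492 -369 320 -82.9
```

```text
t=1.80 pos [ 460.9 -260.7  330.6] xang -71.9 F [0.5 1.  1.2] open 1.000 q [-0.6   0.41  1.78  0.    0.96  0.65]
ROW [112.7  10.6  -4. ] [-0.   10.96 -0.  ]
```

{"api": "send_rows", "payload": {
  "moves": [
    [[113,10.5,-4,0,11,0],[113,10.5,-4,0,11,0],[113,10.5,-4,0,11,0],[113,10.5,-4,0,11,0],[113,10.5,-4,0,11,0],[113,10.5,-4,0,11,0]]
  ]
}}

```text
time: 2.4
position: [492.6, -365.5, 320.7]
ee_rot: [0.532, -0.532, 0.466, -0.466]
wrist_force: [0.1, -1.1, 0.7]
opening: 1.0
```

```bash
python3 go.py 492 -369 320 -82.9
python3 - <<'E'
from h import *
s=snap('wrist','w1.png'); t=snap('top','t1.png')
K,c,A=cam(s); print(c, A)
for p in [(492,-369,36)]: print(proj(s,p))
E
```

```text
t=2.40 pos [ 492.6 -365.5  320.7] xang -82.5 F [ 0.1 -1.1  0.7] open 1.000 q [-0.71  0.56  1.56  0.    1.03  0.73]
ROW [ 3.4  0.7 -1.1] [ 0.01  0.42 -0.03]
[ 573.46656015 -353.58403159  290.91873686] [[ 1.32426255e-01  9.39863494e-01  3.14833130e-01]
 [-9.91192406e-01  1.25872594e-01  4.11546342e-02]
 [-9.49124632e-04 -3.17510162e-01  9.48254394e-01]]
[255.0812382  185.40982925]
```

View pics/w1.png

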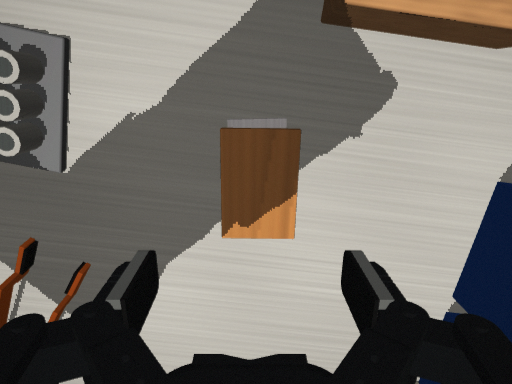

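```bash
cat > m2.py <<'E'
from h import *
import sys
def quad(s,lo,hi,box,z,name):
    hsv=cv2.cvtColor(s['pixels'],cv2.COLOR_RGB2HSV); m=cv2.inRange(hsv,lo,hi); x0,y0,x1,y1=box
    k=np.zeros_like(m); k[y0:y1,x0:x1]=m[y0:y1,x0:x1]; k=cv2.morphologyEx(k,cv2.MORPH_CLOSE,np.ones((3,3)))
    c=max(cv2.findContours(k,cv2.RETR_EXTERNAL,cv2.CHAIN_APPROX_NONE)[0],key=cv2.contourArea)
    w=np.array([ray(s,u,v,z)[:2] for u,v in c[:,0,:]]).astype(np.float32); r=cv2.minAreaRect(w)
    print(name,'centre',np.round(r[0],1),'size',np.round(r[1],1),'ang',round(r[2],2)); return r
if __name__=='__main__':
    s=snap('wrist'); quad(s,(5,100,30),(22,255,255),(200,100,320,260),36,'sheet wrist')
    s=snap('top'); quad(s,(5,100,30),(22,255,255),(370,160,425,220),36,'sheet top')
E
python3 m2.py
```

```text
sheet wrist centre [ 491.9 -372.1] size [96.3 63.9] ang 6.8
sheet top centre [ 491.6 -368.7] size [95.  62.6] ang 6.52
```

```bash
python3 go.py 492 -371 180 -83.2
```

```text
t=2.60 pos [ 492.7 -366.1  320.8] xang -82.5 F [-0.   0.4  0.9] open 0.999 q [-0.71  0.56  1.55 -0.    1.03  0.73]
ROW [  4.7 140.8  -1.4] [-0.01  0.69  0.01]
```

{"api": "send_rows", "payload": {
  "moves": [
    [[4.7,40,-1.4,0,0.7,0],[4.7,80,-1.4,0,0.7,0],[4.7,115,-1.4,0,0.7,0],[4.7,141,-1.4,0,0.7,0],[4.7,141,-1.4,0,0.7,0],[4.7,141,-1.4,0,0.7,0]]
  ]
}}

```text
time: 3.2
position: [492.2, -371.7, 180.2]
ee_rot: [-0.529, 0.529, -0.47, 0.47]
wrist_force: [0.0, -0.5, 1.0]
opening: 1.001
```

```bash
python3 go.py 492 -371 180 -83.2
python3 - <<'E'
from h import *
s=snap('wrist','w2.png'); s=snap('scene'); i=s['pixels'][90:190,90:230,::-1]; cv2.imwrite('pics/s2.png',cv2.resize(i,None,fx=5,fy=5))
E
```

```text
t=3.20 pos [ 492.2 -371.7  180.2] xang -83.2 F [ 0.  -0.5  1. ] open 1.001 q [-0.72  0.76  1.6  -0.    0.78  0.73]
ROW [-0.7  0.2 -0.1] [-0.01 -0.04  0.01]
```

View pics/w2.png

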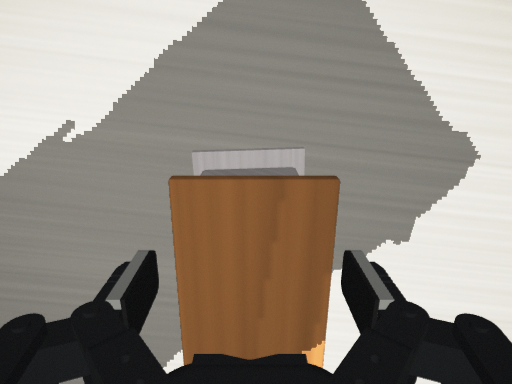

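View pics/s2.png

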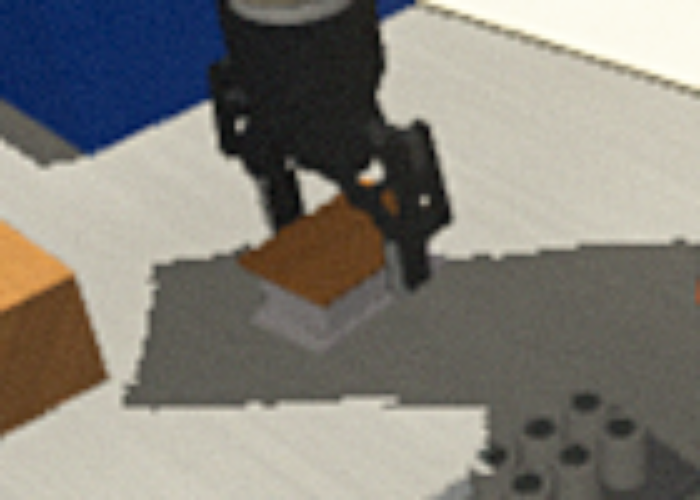

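{"api": "send_rows", "payload": {
  "moves": [
    [[0,0,0,0,0,0],[0,0,0,0,0,0],[0,0,0,0,0,0],[0,0,0,0,0,0],[0,0,0,0,0,0],[0,0,0,0,0,0]]
  ],
  "gripper": 1,
  "squeeze": 40
}}

```text
time: 3.9
position: [492.2, -371.9, 181.0]
ee_rot: [-0.529, 0.529, -0.469, 0.47]
wrist_force: [-2.0, 2.2, 8.1]
opening: 0.74
```

```bash
python3 go.py 492 -371 230 -83.2
```

```text
t=3.90 pos [ 492.2 -371.9  181. ] xang -83.3 F [-2.   2.2  8.1] open 0.740 q [-0.72  0.76  1.6  -0.    0.78  0.73]
ROW [ -0.9 -49.   -0. ] [-0.07 -0.06  0.08]
```

{"api": "send_rows", "payload": {
  "moves": [
    [[0,-15,0,0,0,0],[0,-40,0,0,0,0],[0,-70,0,0,0,0],[0,-70,0,0,0,0],[0,-70,0,0,0,0]]
  ]
}}

```text
time: 4.4
position: [491.9, -371.7, 250.7]
ee_rot: [0.529, -0.529, 0.469, -0.47]
wrist_force: [-0.1, 0.1, -1.1]
opening: 0.738
```

```bash
python3 go.py 533 -157 250 -94.5;  python3 - <<'E'
from h import *
s=snap('wrist','w3.png')
E
```

```text
t=4.40 pos [ 491.9 -371.7  250.7] xang -83.3 F [-0.1  0.1 -1.1] open 0.738 q [-0.72  0.65  1.59  0.    0.9   0.73]
ROW [-208.4    0.5   66. ] [-0.08 11.24  0.07]
```

View pics/w3.png

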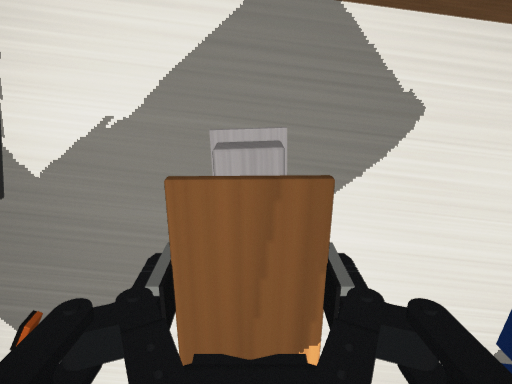

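Run:
```python
from h import *
s=snap('wrist'); st=sensors.state(); p=np.array(st['position']); Rm=rot(st['ee_rot'])
i=s['pixels'][165:195,150:350,::-1]; cv2.imwrite('pics/e3.png',cv2.resize(i,None,fx=4,fy=8,interpolation=cv2.INTER_CUBIC))
print(s['pixels'][170:188,250].tolist())
for px in [(166,178),(333,178),(166,182),(333,182),(183,362),(322,362)]:
    print(px, np.round(Rm.T@(ray(s,*px,p[2]-145)-p),1))
```

```text
[[156, 150, 150], [155, 151, 150], [155, 151, 151], [155, 150, 150], [152, 147, 147], [127, 114, 104], [78, 51, 30], [83, 54, 31], [88, 58, 32], [109, 72, 41], [122, 80, 46], [125, 82, 47], [125, 82, 46], [124, 80, 45], [125, 83, 47], [124, 82, 46], [123, 80, 44], [123, 81, 45]]
(166, 178) [-32.4 145.   47.1]
(333, 178) [ 30.4 144.9  47.3]
(166, 182) [-32.5 145.   45.6]
(333, 182) [ 30.5 144.9  45.7]
(183, 362) [-31.7 145.  -41.9]
(322, 362) [ 32.7 145.  -41.8]
```

View pics/e3.png

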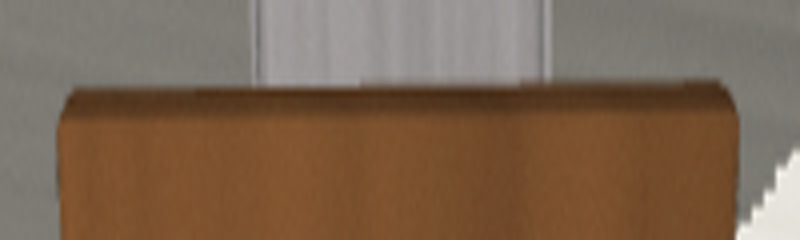

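Run:
```python
from h import *
s=snap('scene'); im=s['pixels']; g=cv2.cvtColor(im,cv2.COLOR_RGB2GRAY)
x0,y0,x1,y1=170,160,240,215
b=cv2.resize(g[y0:y1,x0:x1],None,fx=10,fy=10,interpolation=cv2.INTER_CUBIC); cv2.imwrite('pics/l4.png',b)
for ex in [(559.9,-172.2),(561.8,-146.2),(531.9,-170.1),(534,-144.1),(504.1,-167.8),(505.9,-141.9),(532.9,-157)]:
    u=proj(s,(*ex,40)); print(ex,np.round(u,1),'crop',np.round((u-[x0,y0]+.5)*10))
u=proj(s,(582.7,43.6,38)); print('bush',u)
```

```text
(559.9, -172.2) [188.  181.4] crop [185. 219.]
(561.8, -146.2) [194.9 186.8] crop [254. 273.]
(531.9, -170.1) [197.5 175.9] crop [280. 164.]
(534, -144.1) [204.4 181.2] crop [349. 217.]
(504.1, -167.8) [206.8 170.6] crop [373. 111.]
(505.9, -141.9) [213.7 175.7] crop [442. 162.]
(532.9, -157) [201.  178.5] crop [315. 190.]
bush [250.42732884 234.96901979]
```

View pics/l4.png

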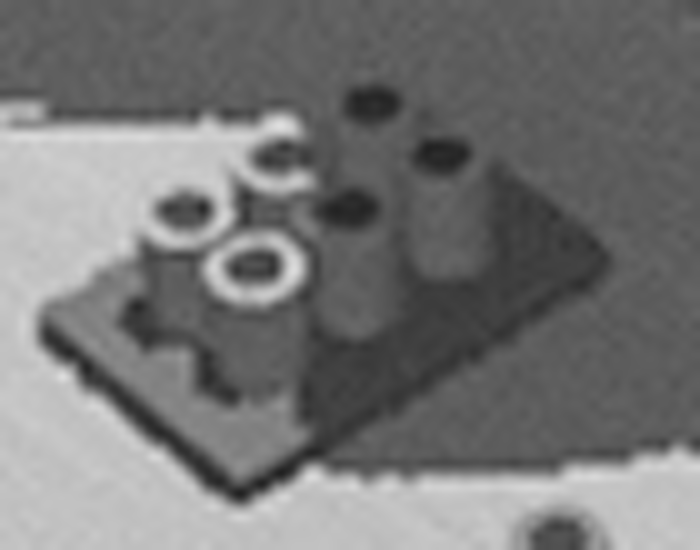

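```bash
python3 go.py 455 -152 290 -94.5
```

```text
t=4.55 pos [ 491.6 -371.5  248.8] xang -83.3 F [-0.2 -0.7 -0. ] open 0.740 q [-0.72  0.66  1.59 -0.    0.9   0.73]
ROW [-222.3  -41.   -10.7] [ 0.06 11.24 -0.05]
```

{"api": "send_rows", "payload": {
  "moves": [
    [[-40,-20,-3,0,3,0],[-85,-41,-6,0,6,0],[-130,-41,-9,0,9,0],[-175,-41,-10.7,0,11.2,0],[-205,-41,-10.7,0,11.2,0],[-222,-41,-10.7,0,11.2,0],[-222,-41,-10.7,0,11.2,0],[-222,-41,-10.7,0,11.2,0]]
  ]
}}

```text
time: 5.35
position: [455.4, -152.7, 290.2]
ee_rot: [0.48, -0.48, 0.519, -0.519]
wrist_force: [0.9, -0.7, 0.0]
opening: 0.734
```

```bash
python3 go.py 533 -157 250 -94.5;  python3 - <<'E'
from h import *
import pickle
s=snap('wrist','w5.png'); s['st']=sensors.state(); pickle.dump(s,open('w5.pkl','wb'))
E
```

```text
t=5.35 pos [ 455.4 -152.7  290.2] xang -94.4 F [ 0.9 -0.7  0. ] open 0.734 q [-0.42  0.39  1.93 -0.    0.82  1.23]
ROW [-1.7 40.1 77.8] [ 0.02  0.08 -0.  ]
```

View pics/w5.png

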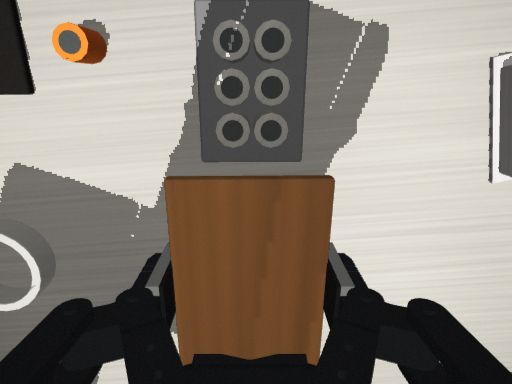

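```bash
cat > m5.py <<'E'
from h import *
import pickle
s=pickle.load(open('w5.pkl','rb')); st=s['st']; p=np.array(st['position']); Rm=rot(st['ee_rot'])
for (u,v) in [(232,40),(272,40),(232,87),(272,87),(233,130),(271,130)]:
    pass
g=cv2.cvtColor(s['pixels'],cv2.COLOR_RGB2GRAY)
f=4; x0,y0=205,10
b=cv2.resize(g[y0:160,x0:305],None,fx=f,fy=f,interpolation=cv2.INTER_CUBIC); b=cv2.GaussianBlur(b,(9,9),2)
c=cv2.HoughCircles(b,cv2.HOUGH_GRADIENT,1,100,param1=80,param2=25,minRadius=58,maxRadius=85)[0]
P=[];
for u,v,r in sorted(c.tolist(),key=lambda t:(round(t[1]/100),t[0])):
    px=(x0+(u+.5)/f-.5,y0+(v+.5)/f-.5); w=ray(s,*px,40); q=Rm.T@(w-p); P.append([*w[:2],q[0],q[2]]); print(np.round(px,1),round(r/f,1),np.round(P[-1],1))
P=np.array(P); print('mean',P.mean(0))
if len(P)==6:
    d=(P[0:2]-P[4:6])/2; print('axis world',np.degrees(np.arctan2(d[:,1],d[:,0])),'tool',np.degrees(np.arctan2(d[:,2],d[:,3])),np.linalg.norm(d[:,:2],axis=1))
h=p[2]-145
e=[Rm.T@(ray(s,*px,h)-p) for px in [(166,181),(333.5,181),(181,350),(323,350)]]
print(np.round(e,1))
E
python3 m5.py
```

```text
[231.2  41.8] 18.0 [ 560.5 -148.   -13.3  104.5]
[273.2  40. ] 19.7 [ 559.5 -174.3   13.   105.5]
[231.5 128.5] 15.7 [ 506.7 -143.1  -14.    50.5]
[270.  129.8] 17.5 [ 503.9 -169.2   12.3   49.7]
mean [ 5.32685840e+02 -1.58668081e+02 -4.92935453e-01  7.75285771e+01]
[[-33.  145.   45.6]
 [ 29.8 145.   45.8]
 [-32.6 145.  -34.8]
 [ 31.9 145.  -34.6]]
```

Run:
```python
from h import *
import pickle
s=pickle.load(open('w5.pkl','rb')); im=s['pixels'][:,:,::-1]
cv2.imwrite('pics/w5a.png',cv2.resize(im[5:170,190:320],None,fx=4.5,fy=3.6,interpolation=cv2.INTER_CUBIC))
hsv=cv2.cvtColor(s['pixels'],cv2.COLOR_RGB2HSV)
m=cv2.inRange(hsv,(5,100,30),(22,255,255))
for r in range(176,360,12):
    xs=np.nonzero(m[r,150:350])[0]+150
    if len(xs): print(r,xs.min(),xs.max(),(xs.min()+xs.max())/2, end=' | ')
# bores
g=cv2.cvtColor(s['pixels'],cv2.COLOR_RGB2GRAY); f=8; x0,y0=205,10
b=cv2.resize(g[y0:160,x0:305],None,fx=f,fy=f,interpolation=cv2.INTER_CUBIC)
print()
for th in (50,58,66):
    for c in cv2.findContours(cv2.inRange(b,0,th),cv2.RETR_EXTERNAL,cv2.CHAIN_APPROX_NONE)[0]:
        a=cv2.contourArea(c)
        if 3000<a<20000:
            (u,v),(w,h),_=cv2.minAreaRect(c); print(th,np.round([x0+u/f,y0+v/f,w/f,h/f],1))
```

```text
176 169 331 250.0 | 188 165 333 249.0 | 200 166 332 249.0 | 212 167 331 249.0 | 224 168 330 249.0 | 236 169 329 249.0 | 248 170 328 249.0 | 260 171 327 249.0 | 272 172 325 248.5 | 284 173 324 248.5 | 296 174 323 248.5 | 308 175 323 249.0 | 320 176 322 249.0 | 332 178 321 249.5 | 344 179 319 249.0 | 356 179 319 249.0 | 
50 [271.  130.6  19.6  19.2]
50 [232.6 130.6  19.9  19.6]
58 [263.   56.   28.6   9. ]
66 [302.2 125.1   2.1  69.6]
66 [241.5  55.9   8.9  28.5]
66 [263.8  55.8  32.3  11.8]
```

View pics/w5a.png

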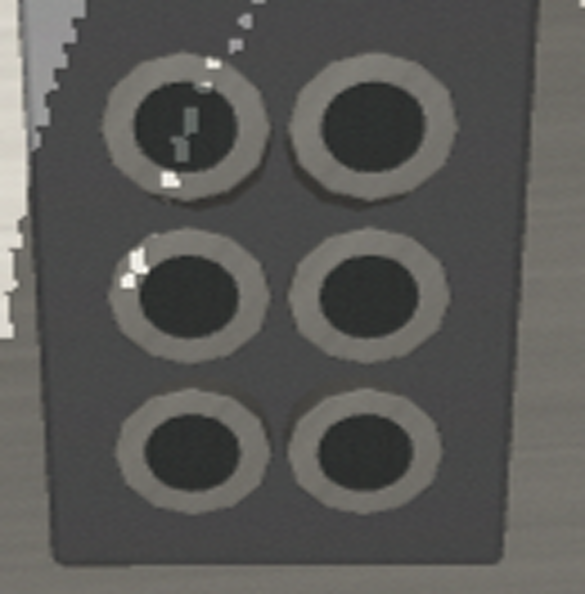

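```bash
python3 - <<'E'
from h import *
import pickle
s=pickle.load(open('w5.pkl','rb')); st=s['st']; p=np.array(st['position']); Rm=rot(st['ee_rot'])
P=[]
for px in [(231,40),(272.5,40),(231.6,87.1),(271.6,86.9),(232.3,130),(270.7,130.3)]:
    w=ray(s,*px,40); q=Rm.T@(w-p); P.append([*w[:2],q[0],q[2]]); print(np.round(P[-1],1))
print(np.mean(P,0))
E
python3 go.py 533 -160.2 230 -94.4
```

```text
[ 561.5 -147.9  -13.4  105.5]
[ 559.6 -173.9   12.6  105.5]
[ 533.5 -145.7  -13.5   77.3]
[ 531.6 -171.8   12.7   77.5]
[ 505.7 -143.6  -13.4   49.4]
[ 503.5 -169.7   12.7   49.3]
[ 5.32580049e+02 -1.58756300e+02 -3.96740522e-01  7.74299826e+01]
t=5.40 pos [ 455.4 -153.1  290.2] xang -94.5 F [ 0.4  0.7 -0.9] open 0.743 q [-0.42  0.39  1.93 -0.    0.82  1.23]
ROW [ 1.  60.2 77.9] [ 0.01 -0.07  0.  ]
```

{"api": "send_rows", "payload": {
  "moves": [
    [[1.5,10,35,0,0,0],[1.5,40,78,0,0,0],[1.5,70,78,0,0,0],[1.5,85,78,0,0,0],[1.5,90,78,0,0,0],[1.5,90,78,0,0,0],[1.5,90,78,0,0,0]]
  ]
}}

```text
time: 6.1
position: [532.9, -160.5, 201.7]
ee_rot: [-0.48, 0.48, -0.519, 0.52]
wrist_force: [-0.8, 0.3, -0.2]
opening: 0.736
```

```bash
python3 go.py 533 -160.2 191 -94.4
python3 - <<'E'
from h import *
s=snap('wrist','w6.png')
E
```

```text
t=6.10 pos [ 532.9 -160.5  201.7] xang -94.5 F [-0.8  0.3 -0.2] open 0.736 q [-0.38  0.65  1.77 -0.    0.73  1.27]
ROW [-0.3 10.7  0.1] [-0.09 -0.09  0.03]
```

View pics/w6.png

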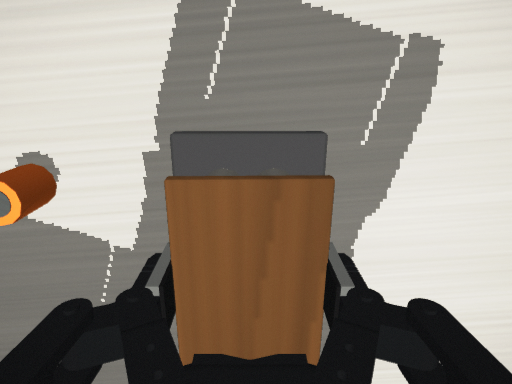

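{"api": "send_rows", "payload": {
  "moves": [
    [[0,4,0,0,0,0],[0,8,0,0,0,0],[0,10,0,0,0,0],[0,11,0,0,0,0],[0,11,0,0,0,0]]
  ]
}}

```text
time: 6.65
position: [532.9, -160.1, 191.0]
ee_rot: [-0.48, 0.48, -0.519, 0.519]
wrist_force: [-8.6, 1.6, 21.8]
opening: 0.739
```

```bash
python3 go.py 533 -160.2 191 -94.4
```

```text
t=6.65 pos [ 532.9 -160.1  191. ] xang -94.4 F [-8.6  1.6 21.8] open 0.739 q [-0.38  0.67  1.77 -0.    0.71  1.27]
ROW [ 0.1 -0.   0.1] [-0.01 -0.05  0.02]
```

{"api": "send_rows", "payload": {
  "moves": [
    [[0,-0.6,0,0,0,0],[0,-0.8,0,0,0,0],[0,-0.8,0,0,0,0]]
  ]
}}

```text
time: 6.95
position: [532.9, -160.0, 191.0]
ee_rot: [-0.48, 0.48, -0.519, 0.519]
wrist_force: [-5.1, 1.5, 12.1]
opening: 0.738
```

{"api": "send_rows", "payload": {
  "moves": [
    [[0,0,0,0,0,0],[0,0,0,0,0,0],[0,0,0,0,0,0],[0,0,0,0,0,0]]
  ],
  "gripper": -1
}}

```text
time: 7.35
position: [532.8, -160.1, 190.1]
ee_rot: [0.48, -0.48, 0.519, -0.519]
wrist_force: [0.1, 0.5, 0.0]
opening: 1.0
```

```bash
python3 go.py 533 -160.2 290 -94.4
python3 - <<'E'
from h import *
s=snap('wrist','w7.png')
E
```

```text
t=7.35 pos [ 532.8 -160.1  190.1] xang -94.5 F [0.1 0.5 0. ] open 1.000 q [-0.38  0.67  1.77  0.    0.71  1.27]
ROW [  0.1 -99.9   0.1] [ 0.01 -0.06 -0.01]
```

View pics/w7.png

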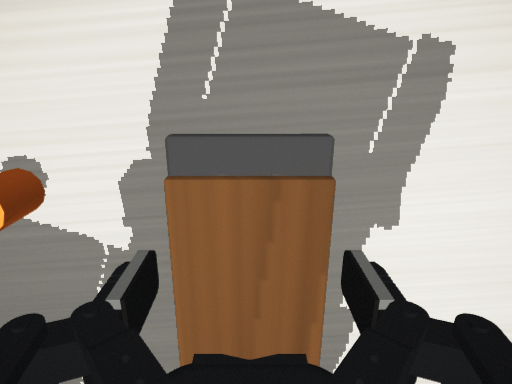

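{"api": "send_rows", "payload": {
  "moves": [
    [[0,-30,0,0,0,0],[0,-75,0,0,0,0],[0,-120,-10,0,0,0],[0,-140,-30,0,0,0],[0,-140,-40,0,0,0],[0,-140,-40,0,0,0]]
  ]
}}

```text
time: 8.0
position: [492.1, -156.8, 330.0]
ee_rot: [0.48, -0.48, 0.519, -0.519]
wrist_force: [0.8, 0.1, -0.8]
opening: 0.999
```

```bash
python3 go.py 533 -160.2 290 -94.4
python3 - <<'E'
from h import *
import m2
s=snap('wrist','w8.png')
m2.quad(s,(5,100,30),(22,255,255),(170,60,340,300),46,'sheet')
g=cv2.cvtColor(s['pixels'],cv2.COLOR_RGB2HSV)
E
```

```text
t=8.00 pos [ 492.1 -156.8  330. ] xang -94.5 F [ 0.8  0.1 -0.8] open 0.999 q [-0.4   0.38  1.81 -0.    0.95  1.25]
ROW [ 0.2 39.9 41.1] [ 0.03 -0.09 -0.01]
sheet centre [ 531.9 -158.6] size [64.  95.4] ang 85.61
```

View pics/w8.png

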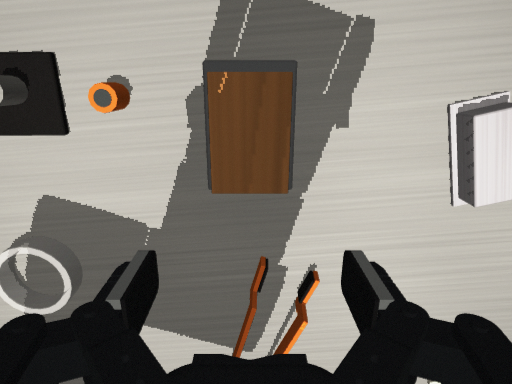

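Run:
```python
from h import *
s=snap('top')
f=lambda x,y:(85+x/5-.4,130+y/5-.4)
for n,(x,y),z in [('armL f',(133,115),54),('armR f',(237,140),54),('armL r',(100,300),54),('armR r',(185,320),54),('tail',(100,440),54),('tailback',(98,460),45)]:
    print(n,np.round(ray(s,*f(x,y),z),1))
```

```text
armL f [574.9 347.9  54. ]
armR f [562.9 295.6  54. ]
armL r [482.2 360.3  54. ]
armR r [472.7 317.9  54. ]
tail [413.1 357.3  54. ]
tailback [403.5 360.7  45. ]
```

```bash
python3 go.py 490 336 340 -103
```

```text
t=8.10 pos [ 493.1 -157.   329.2] xang -94.5 F [ 0.5 -0.4 -0.6] open 0.998 q [-0.4   0.39  1.81  0.    0.95  1.25]
ROW [-491.2  -10.5  -41.6] [ 0.08  8.52 -0.02]
```

{"api": "send_rows", "payload": {
  "moves": [
    [[-491,-10.5,-41.6,0,8.5,0],[-491,-10.5,-41.6,0,8.5,0],[-491,-10.5,-41.6,0,8.5,0],[-491,-10.5,-41.6,0,8.5,0],[-491,-10.5,-41.6,0,8.5,0],[-491,-10.5,-41.6,0,8.5,0],[-491,-10.5,-41.6,0,8.5,0],[-491,-10.5,-41.6,0,8.5,0]]
  ]
}}

```text
time: 8.9
position: [490.4, 241.2, 337.4]
ee_rot: [0.44, -0.441, 0.553, -0.553]
wrist_force: [0.9, 0.3, 0.3]
opening: 0.997
```

```bash
python3 go.py 490 336 340 -103
```

```text
t=8.90 pos [490.4 241.2 337.4] xang -102.9 F [0.9 0.3 0.3] open 0.997 q [ 0.37  0.42  1.73 -0.    0.99  2.17]
ROW [-92.3  -2.7 -21.6] [0.08 0.05 0.06]
```

{"api": "send_rows", "payload": {
  "moves": [
    [[-92,-3,-21,0,0,0],[-92,-3,-21,0,0,0],[-92,-3,-21,0,0,0],[-92,-3,-21,0,0,0],[-92,-3,-21,0,0,0]]
  ]
}}

```text
time: 9.4
position: [490.8, 332.5, 340.6]
ee_rot: [0.44, -0.441, 0.553, -0.553]
wrist_force: [-0.2, -0.9, 0.4]
opening: 0.997
```

```bash
python3 go.py 490 336 340 -103;python3 - <<'E'
from h import *
import pickle
s=snap('wrist','w9.png'); s['st']=sensors.state(); pickle.dump(s,open('w9.pkl','wb'))
E
```

```text
t=9.40 pos [490.8 332.5 340.6] xang -103.0 F [-0.2 -0.9  0.4] open 0.997 q [ 0.52  0.5   1.6  -0.    1.05  2.31]
ROW [-3.3  0.6 -1.6] [0.07 0.01 0.08]
```

View pics/w9.png

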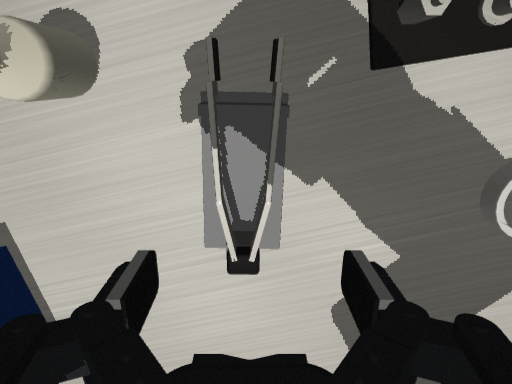

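Run:
```python
import cv2
i=cv2.imread('pics/w9.png')[30:285,185:305]
cv2.imwrite('pics/w9a.png',cv2.resize(i[:130],None,fx=6,fy=4.6,interpolation=cv2.INTER_CUBIC))
cv2.imwrite('pics/w9b.png',cv2.resize(i[125:],None,fx=6,fy=4.6,interpolation=cv2.INTER_CUBIC))
```

```text
(no output)
```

View pics/w9a.png

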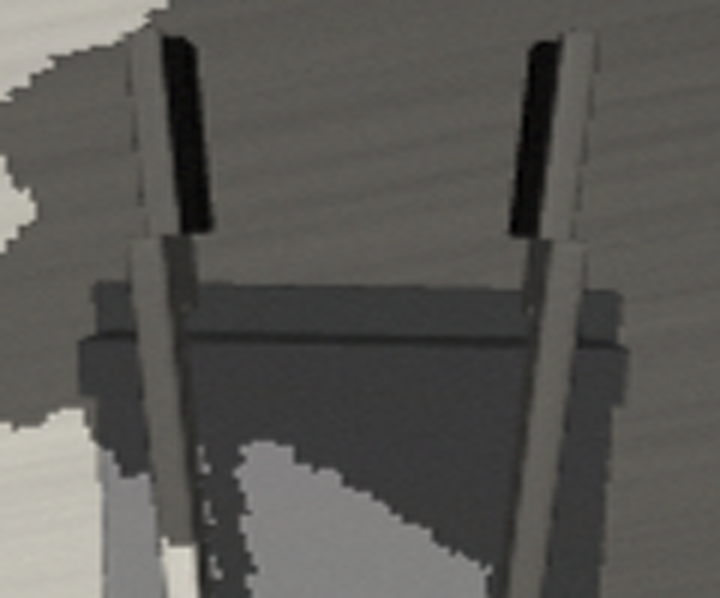

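View pics/w9b.png

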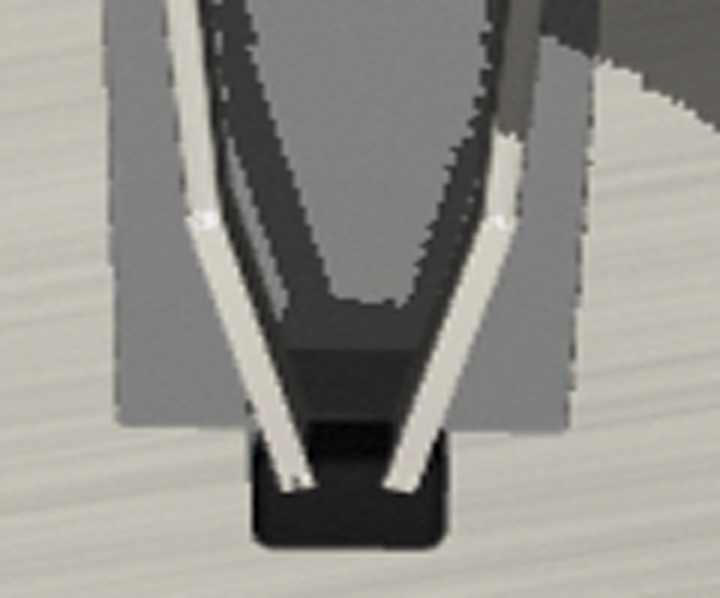

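```bash
cat > m9.py <<'E'
from h import *
import pickle
s=pickle.load(open('w9.pkl','rb')); st=s['st']; p=np.array(st['position']); Rm=rot(st['ee_rot'])
A=lambda x,y:(185+x/6-.4,30+y/4.6-.4); B=lambda x,y:(185+x/6-.4,155+y/4.6-.4)
T=lambda px,z:Rm.T@(ray(s,*px,z)-p)
for n,l,r,z in [('front',A(130,240),A(587,240),54),('rear',B(188,222),B(517,222),54),('tail',B(252,540),B(447,540),54),('jawtip',A(130,35),A(598,35),31)]:
    L,Q=T(l,z),T(r,z); m=(L+Q)/2; ref=T((249,(l[1]+r[1])/2),z)
    print(n,'width %.1f'%(Q-L)[0],'fwd %.1f'%m[2],'lat vs midplane %.2f'%(m-ref)[0],'world',np.round(Rm@m+p,1), 'px',np.round(l,1))
E
python3 m9.py
```

```text
front width 57.7 fwd 80.2 lat vs midplane -3.52 world [570.  319.1  54. ] px [206.3  81.8]
rear width 46.9 fwd -18.1 lat vs midplane -4.83 world [474.4 342.4  54. ] px [215.9 202.9]
tail width 30.0 fwd -86.5 lat vs midplane -5.68 world [407.9 358.5  54. ] px [226.6 272. ]
jawtip width 61.8 fwd 113.7 lat vs midplane -2.96 world [602.4 311.1  31. ] px [206.3  37.2]
```

```bash
python3 - <<'E'
from m9 import *
print(p+Rm@np.array([-4.3,0,22.5]))
E
python3 go.py 511.7 331.7 197 -103.8
```

```text
front width 57.7 fwd 80.2 lat vs midplane -3.52 world [570.  319.1  54. ] px [206.3  81.8]
rear width 46.9 fwd -18.1 lat vs midplane -4.83 world [474.4 342.4  54. ] px [215.9 202.9]
tail width 30.0 fwd -86.5 lat vs midplane -5.68 world [407.9 358.5  54. ] px [226.6 272. ]
jawtip width 61.8 fwd 113.7 lat vs midplane -2.96 world [602.4 311.1  31. ] px [206.3  37.2]
[513.76890226 331.30662636 340.9418367 ]
t=9.45 pos [490.9 332.2 341. ] xang -103.0 F [-0.5 -0.9  1. ] open 1.000 q [ 0.52  0.5   1.6  -0.    1.05  2.31]
ROW [ -4.4 143.9  20.5] [0.05 0.77 0.06]
```

{"api": "send_rows", "payload": {
  "moves": [
    [[-4.3,30,15,0,0.8,0],[-4.3,70,22.5,0,0.8,0],[-4.3,110,22.5,0,0.8,0],[-4.3,130,22.5,0,0.8,0],[-4.3,143.5,22.5,0,0.8,0],[-4.3,143.5,22.5,0,0.8,0],[-4.3,143.5,22.5,0,0.8,0]]
  ]
}}

```text
time: 10.15
position: [514.0, 332.0, 199.2]
ee_rot: [-0.437, 0.436, -0.556, 0.557]
wrist_force: [0.2, 0.4, 0.6]
opening: 1.001
```

```bash
python3 go.py 513.8 331.3 197 -103.8;python3 - <<'E'
from h import *
s=snap('wrist','w10.png')
s=snap('scene','s10.png'); cv2.imwrite('pics/s10.png',cv2.resize(s['pixels'][200:384,320:512,::-1],None,fx=3.5,fy=3.2,interpolation=cv2.INTER_CUBIC))
E
```

```text
t=10.15 pos [514.  332.  199.2] xang -103.8 F [0.2 0.4 0.6] open 1.001 q [ 0.5   0.72  1.61 -0.    0.8   2.31]
ROW [ 0.8  2.1 -0. ] [-0.06  0.   -0.05]
```

View pics/w10.png

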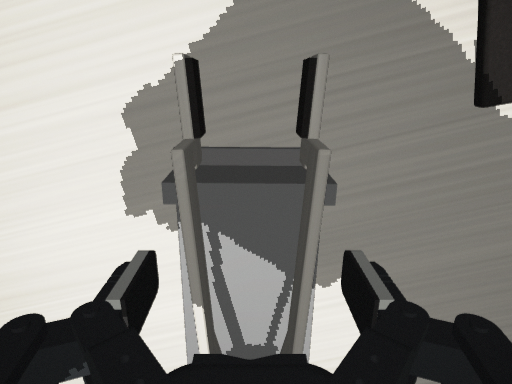

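View pics/s10.png

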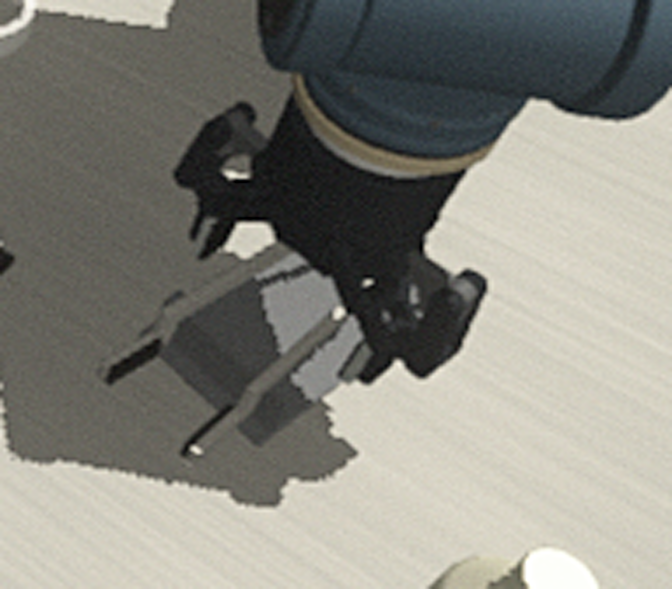

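{"api": "send_rows", "payload": {
  "moves": [
    [[0.5,2,0,0,0,0],[0.5,3,0,0,0,0],[0.5,3,0,0,0,0]]
  ]
}}

```text
time: 10.55
position: [513.3, 331.8, 195.4]
ee_rot: [-0.437, 0.436, -0.556, 0.556]
wrist_force: [-0.7, -1.1, 0.6]
opening: 1.006
```

{"api": "send_rows", "payload": {
  "moves": [
    [[0,0,0,0,0,0],[0,0,0,0,0,0],[0,0,0,0,0,0],[0,0,0,0,0,0],[0,0,0,0,0,0],[0,0,0,0,0,0]]
  ],
  "gripper": -0.12,
  "squeeze": 40
}}

```text
time: 11.15
position: [513.6, 331.9, 195.8]
ee_rot: [-0.437, 0.436, -0.556, 0.556]
wrist_force: [-0.7, -0.1, 5.9]
opening: 0.557
```

```bash
python3 go.py 513.8 331.3 197 -103.8;python3 - <<'E'
from h import *
s=snap('wrist','w11.png')
E
```

```text
t=11.15 pos [513.6 331.9 195.8] xang -103.8 F [-0.7 -0.1  5.9] open 0.557 q [ 0.5   0.73  1.61 -0.    0.8   2.31]
ROW [ 0.5 -1.2  0.3] [-0.06  0.05 -0.04]
```

View pics/w11.png

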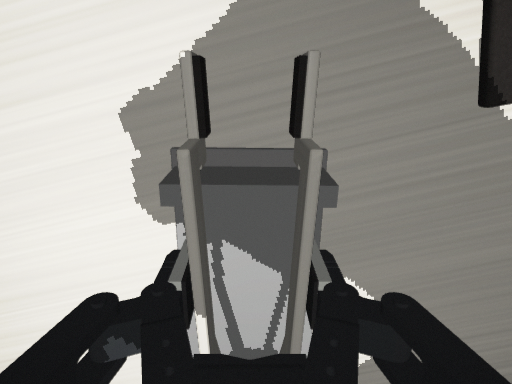

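{"api": "send_rows", "payload": {
  "moves": [
    [[0,-3,0,0,0,0],[0,-10,0,0,0,0],[0,-25,0,0,0,0],[0,-45,0,0,0,0],[0,-70,0,0,0,0],[0,-80,0,0,0,0],[0,-80,0,0,0,0]]
  ]
}}

```text
time: 11.9
position: [513.6, 331.9, 277.1]
ee_rot: [-0.438, 0.435, -0.556, 0.556]
wrist_force: [0.9, -0.2, -1.2]
opening: 0.561
```

```bash
python3 go.py 513.8 331.3 197 -103.8;python3 - <<'E'
from h import *
s=snap('wrist','w12.png')
s=snap('scene','s12.png'); cv2.imwrite('pics/s12.png',cv2.resize(s['pixels'][180:384,300:512,::-1],None,fx=3.5,fy=2.9,interpolation=cv2.INTER_CUBIC))
E
```

```text
t=11.90 pos [513.6 331.9 277.1] xang -103.8 F [ 0.9 -0.2 -1.2] open 0.561 q [ 0.5   0.61  1.59 -0.    0.94  2.31]
ROW [ 0.7 80.1  0.1] [-0.14  0.04 -0.12]
```

View pics/w12.png

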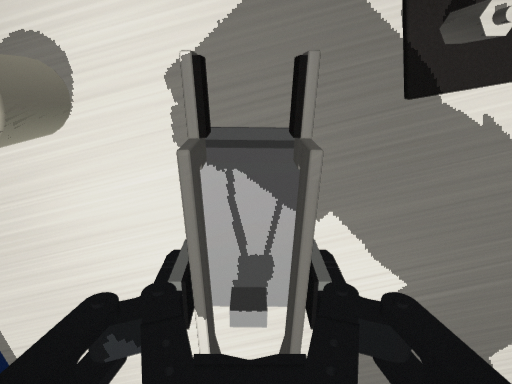

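View pics/s12.png

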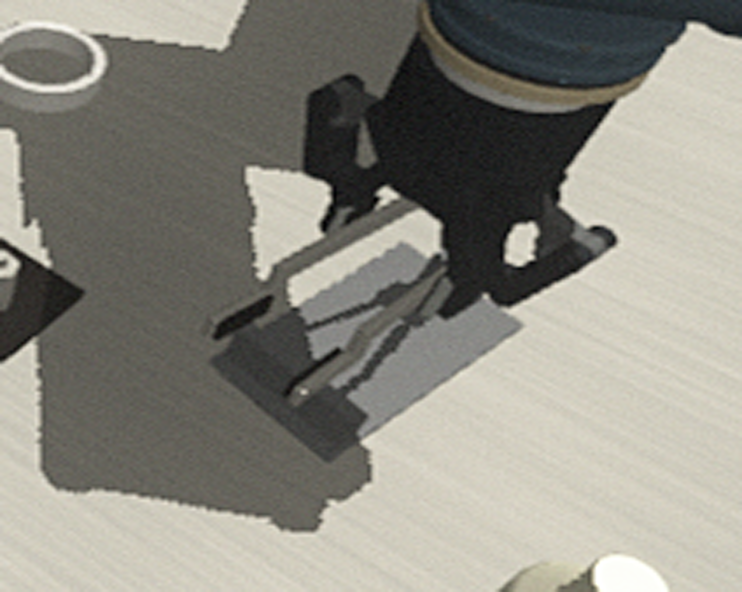

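```bash
python3 go.py 508 30.6 277 -82
```

```text
t=12.00 pos [513.1 331.6 274.7] xang -103.8 F [ 0.3 -0.1 -0.8] open 0.567 q [ 0.5   0.61  1.59 -0.    0.94  2.31]
ROW [293.6  -2.2  66.6] [ 3.000e-02 -2.176e+01  2.000e-02]
```

{"api": "send_rows", "payload": {
  "moves": [
    [[15,-2,4,0,-1,0],[45,-2,11,0,-3,0],[80,-2,19,0,-6,0],[115,-2,27,0,-9,0],[150,-2,35,0,-12,0],[185,-2,43,0,-15,0],[220,-2,51,0,-18,0],[250,-2,58,0,-20,0]]
  ]
}}

```text
time: 12.8
position: [509.7, 73.5, 276.1]
ee_rot: [-0.526, 0.527, -0.472, 0.471]
wrist_force: [1.3, 0.1, -1.4]
opening: 0.559
```

```bash
python3 go.py 508 30.6 277 -82
```

```text
t=12.80 pos [509.7  73.5 276.1] xang -83.7 F [ 1.3  0.1 -1.4] open 0.559 q [ 0.05  0.47  1.85 -0.    0.83  1.51]
ROW [42.4 -0.9 -6.4] [ 0.12 -1.67 -0.  ]
```

{"api": "send_rows", "payload": {
  "moves": [
    [[20,-1,-3,0,-1,0],[36,-1,-6,0,-1.7,0],[42,-1,-6.4,0,-1.7,0],[42,-1,-6.4,0,-1.7,0],[42,-1,-6.4,0,-1.7,0]]
  ]
}}

```text
time: 13.3
position: [508.4, 33.2, 277.8]
ee_rot: [-0.533, 0.534, -0.464, 0.464]
wrist_force: [0.0, 0.1, -0.6]
opening: 0.564
```

```bash
python3 go.py 508 30.6 277 -82;python3 - <<'E'
from h import *
import pickle
s=snap('wrist','w13.png'); s['st']=sensors.state(); pickle.dump(s,open('w13.pkl','wb'))
cv2.imwrite('pics/w13.png',cv2.resize(s['pixels'][0:200,120:400,::-1],None,fx=2.8,fy=2.8,interpolation=cv2.INTER_CUBIC))
E
```

```text
t=13.30 pos [508.4  33.2 277.8] xang -82.1 F [ 0.   0.1 -0.6] open 0.564 q [-0.03  0.45  1.86  0.    0.82  1.41]
ROW [ 2.5  0.8 -0.7] [ 0.04 -0.07 -0.01]
```

View pics/w13.png

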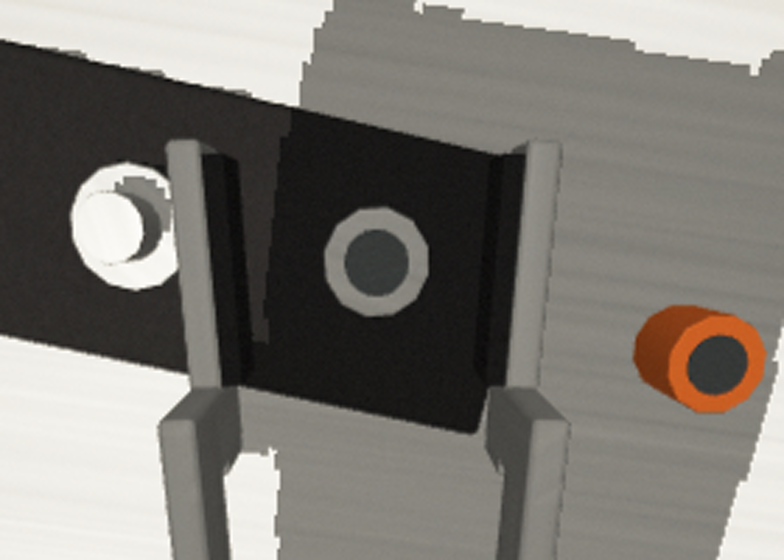

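Run:
```python
from h import *
import pickle
s=pickle.load(open('w13.pkl','rb')); st=s['st']; p=np.array(st['position']); Rm=rot(st['ee_rot'])
C=lambda x,y:(120+x/2.8-.3,y/2.8-.3)
T=lambda px,z:Rm.T@(ray(s,*px,z)-p)
b=C(376,262); print('bush',np.round(T(b,38),2),'ref249',np.round(T((249,b[1]),38),2), np.round(ray(s,*b,38),1))
zt=p[2]-164.8
for n,l,r in [('tip',C(168,150),C(562,150)),('rear',C(192,387),C(536,387))]:
    L,Q=T(l,zt),T(r,zt); print(n,np.round(L,1),np.round(Q,1),'mid',np.round((L+Q)/2,2),'ref',np.round(T((249,l[1]),zt),2))
print('spacer',T(C(108,228),34),'standoff?')
```

```text
bush [  1.72 239.83  74.27] ref249 [ -1.41 239.83  74.27] [582.  42.  38.]
tip [-28.2 164.8  91.8] [ 26.4 164.7  91.9] mid [ -0.88 164.75  91.83] ref [ -1.29 164.75  91.83]
rear [-26.8 164.8  58.9] [ 24.9 164.8  59. ] mid [ -0.97 164.77  58.92] ref [ -1.26 164.77  58.92]
spacer [-58.71677694 243.83501725  81.41470575] standoff?
```

```bash
python3 go.py 508 30.6 225 -82
```

```text
t=13.35 pos [508.4  33.4 277.9] xang -82.0 F [ 0.5 -0.  -0.9] open 0.563 q [-0.03  0.45  1.86  0.    0.82  1.41]
ROW [ 2.7 52.9 -0.7] [ 0.03 -0.04 -0.01]
```

{"api": "send_rows", "payload": {
  "moves": [
    [[2.9,10,0,0,0,0],[2.9,30,0,0,0,0],[2.9,48,0,0,0,0],[2.9,52,0,0,0,0],[2.9,52,0,0,0,0]]
  ]
}}

```text
time: 13.85
position: [508.7, 30.0, 225.5]
ee_rot: [-0.533, 0.534, -0.465, 0.464]
wrist_force: [0.3, 0.5, -0.5]
opening: 0.562
```

```bash
python3 go.py 508 30.6 196 -82;python3 - <<'E'
from h import *
import pickle
s=snap('wrist'); s['st']=sensors.state(); pickle.dump(s,open('w14.pkl','wb'))
cv2.imwrite('pics/w14.png',cv2.resize(s['pixels'][0:200,120:400,::-1],None,fx=2.8,fy=2.8,interpolation=cv2.INTER_CUBIC))
E
```

```text
t=13.85 pos [508.7  30.  225.5] xang -82.0 F [ 0.3  0.5 -0.5] open 0.562 q [-0.03  0.55  1.89  0.    0.71  1.4 ]
ROW [-0.7 29.5 -0.5] [ 0.09 -0.04 -0.01]
```

View pics/w14.png

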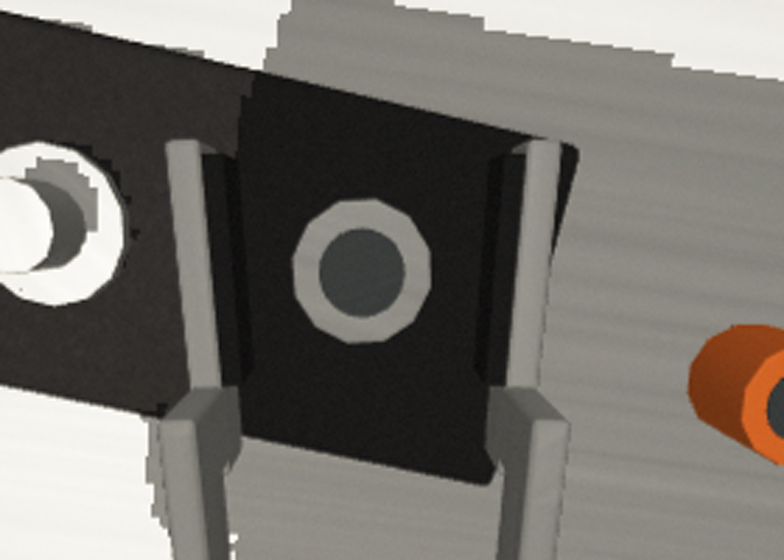

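{"api": "send_rows", "payload": {
  "moves": [
    [[0.3,8,0,0,0,0],[0.3,18,0,0,0,0],[0.3,26,0,0,0,0],[0.3,29.5,0,0,0,0],[0.3,29.5,0,0,0,0]]
  ]
}}

```text
time: 14.4
position: [508.7, 29.5, 196.0]
ee_rot: [-0.533, 0.534, -0.465, 0.464]
wrist_force: [-0.0, 0.1, -0.7]
opening: 0.562
```

```bash
python3 go.py 508 30.6 196 -82;python3 - <<'E'
from h import *
import pickle
s=snap('wrist'); s['st']=sensors.state()
cv2.imwrite('pics/w15.png',cv2.resize(s['pixels'][0:200,120:400,::-1],None,fx=2.8,fy=2.8,interpolation=cv2.INTER_CUBIC))
s=snap('scene'); cv2.imwrite('pics/s15.png',cv2.resize(s['pixels'][150:300,200:360,::-1],None,fx=4,fy=4,interpolation=cv2.INTER_CUBIC))
E
```

```text
t=14.40 pos [508.7  29.5 196. ] xang -82.1 F [-0.   0.1 -0.7] open 0.562 q [-0.03  0.6   1.89 -0.    0.65  1.4 ]
ROW [-1.2  0.  -0.5] [ 0.07 -0.06 -0.01]
```

View pics/w15.png

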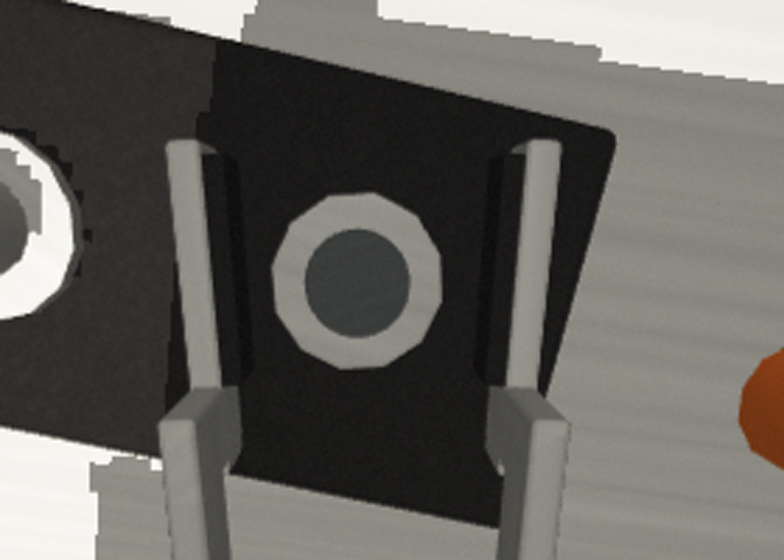

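View pics/s15.png

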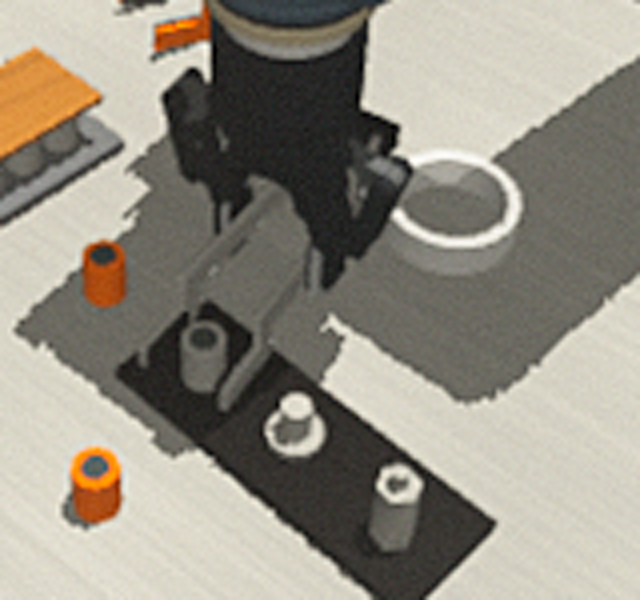

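{"api": "send_rows", "payload": {
  "moves": [
    [[-1,0,-1.3,0,0,0],[-1,0,-1.3,0,0,0],[-1,0,-1.3,0,0,0]]
  ]
}}

```text
time: 14.8
position: [507.4, 30.4, 196.9]
ee_rot: [0.533, -0.533, 0.464, -0.464]
wrist_force: [0.1, -1.0, -0.7]
opening: 0.559
```

{"api": "send_rows", "payload": {
  "moves": [
    [[0,0,0,0,0,0],[0,0,0,0,0,0],[0,0,0,0,0,0]]
  ],
  "gripper": 0,
  "squeeze": 30
}}

```text
time: 15.1
position: [507.4, 30.3, 196.7]
ee_rot: [-0.533, 0.533, -0.464, 0.464]
wrist_force: [0.4, 0.2, -0.5]
opening: 0.499
```

{"api": "send_rows", "payload": {
  "moves": [
    [[0,0,0,0,0,0],[0,0,0,0,0,0],[0,0,0,0,0,0],[0,0,0,0,0,0]]
  ],
  "gripper": 0.4,
  "squeeze": 35
}}

```text
time: 15.5
position: [507.4, 30.3, 196.7]
ee_rot: [0.533, -0.533, 0.464, -0.464]
wrist_force: [-1.2, -0.8, -0.0]
opening: 0.456
```

```bash
python3 go.py 508 30.6 196 -82;python3 - <<'E'
from h import *
s=snap('wrist'); 
cv2.imwrite('pics/w16.png',cv2.resize(s['pixels'][0:200,120:400,::-1],None,fx=2.8,fy=2.8,interpolation=cv2.INTER_CUBIC))
E
```

```text
t=15.50 pos [507.4  30.3 196.7] xang -82.1 F [-1.2 -0.8 -0. ] open 0.456 q [-0.03  0.6   1.9  -0.    0.65  1.4 ]
ROW [-0.2  0.7  0.6] [-0.   -0.06  0.  ]
```

View pics/w16.png

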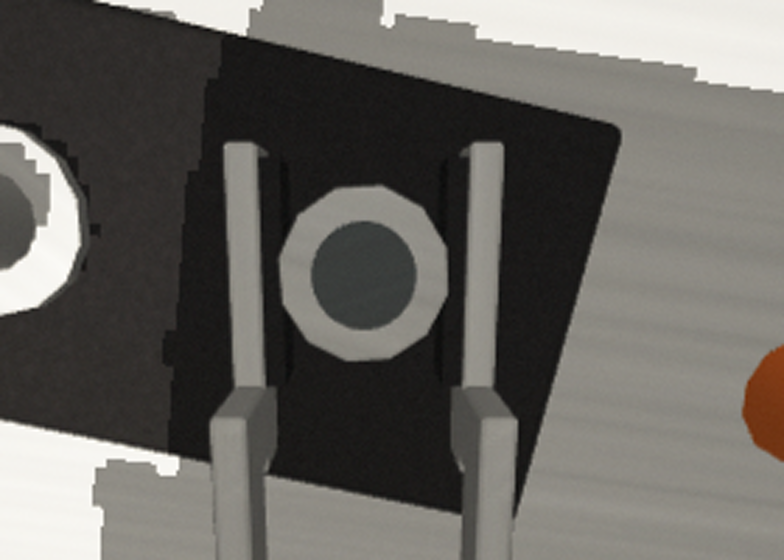

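{"api": "send_rows", "payload": {
  "moves": [
    [[0,0,0,0,0,0],[0,-3,0,0,0,0],[0,-10,0,0,0,0],[0,-25,0,0,0,0],[0,-45,0,0,0,0],[0,-65,0,0,0,0],[0,-80,0,0,0,0],[0,-80,0,0,0,0]]
  ],
  "gripper": 0.6,
  "squeeze": 45
}}

```text
time: 16.35
position: [507.8, 30.3, 278.7]
ee_rot: [0.534, -0.533, 0.463, -0.465]
wrist_force: [0.1, -0.4, -2.0]
opening: 0.452
```

```bash
python3 go.py 508 30.6 196 -82;python3 - <<'E'
from h import *
s=snap('wrist'); 
cv2.imwrite('pics/w17.png',cv2.resize(s['pixels'][0:200,120:400,::-1],None,fx=2.8,fy=2.8,interpolation=cv2.INTER_CUBIC))
s=snap('scene'); cv2.imwrite('pics/s17.png',cv2.resize(s['pixels'][130:280,200:360,::-1],None,fx=4,fy=4,interpolation=cv2.INTER_CUBIC))
E
```

```text
t=16.35 pos [507.8  30.3 278.7] xang -82.1 F [ 0.1 -0.4 -2. ] open 0.452 q [-0.03  0.45  1.87 -0.    0.82  1.4 ]
ROW [-0.3 82.7 -0.1] [-0.2  -0.06  0.04]
```

View pics/w17.png

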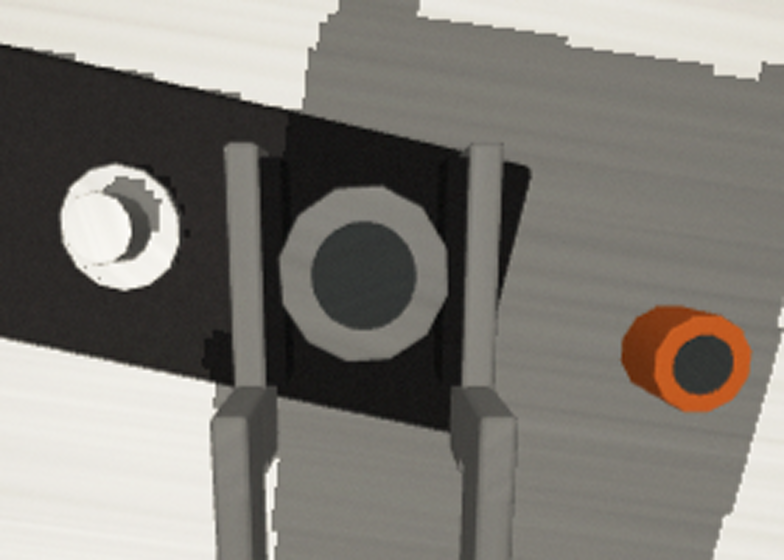

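View pics/s17.png

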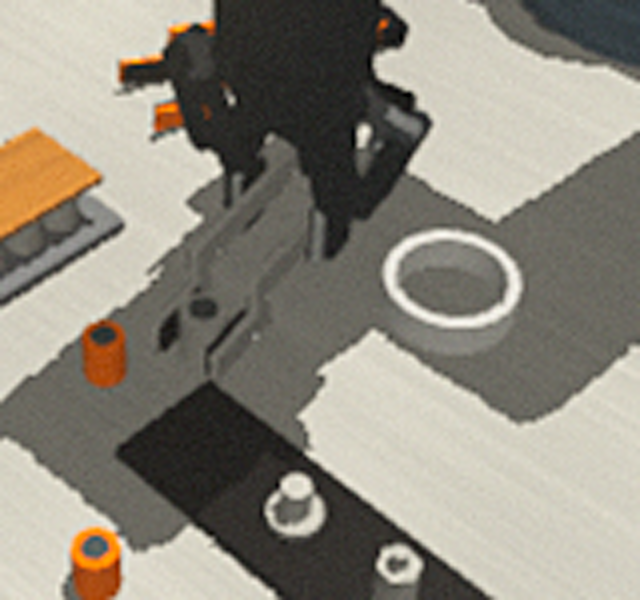

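```bash
python3 go.py 458 -154.2 274 -94.5
```

```text
t=16.45 pos [507.3  30.3 276.6] xang -82.1 F [ 0.6  0.6 -1.5] open 0.452 q [-0.03  0.45  1.87 -0.    0.82  1.4 ]
ROW [176.    2.6 -74.3] [-1.000e-02  1.244e+01  0.000e+00]
```

{"api": "send_rows", "payload": {
  "moves": [
    [[10,0,-4,0,1,0],[30,0,-12,0,2.5,0],[58,1,-24,0,4.5,0],[88,2,-37,0,6.5,0],[118,2.6,-50,0,8.5,0],[145,2.6,-61,0,10.5,0],[165,2.6,-70,0,12,0],[176,2.6,-74.3,0,12.4,0]]
  ]
}}

```text
time: 17.25
position: [457.2, -156.0, 273.3]
ee_rot: [0.479, -0.48, 0.52, -0.519]
wrist_force: [0.1, 0.9, -1.6]
opening: 0.453
```

{"api": "send_rows", "payload": {
  "moves": [
    [[0,0,0,0,0,0],[0,0,0,0,0,0],[0,0,0,0,0,0]]
  ]
}}

```text
time: 17.55
position: [458.3, -153.5, 273.9]
ee_rot: [0.48, -0.481, 0.519, -0.519]
wrist_force: [0.6, 0.3, -2.2]
opening: 0.454
```

```bash
python3 go.py 458 -154.2 274 -94.5;python3 - <<'E'
from h import *
import pickle
s=snap('wrist','w18.png'); s['st']=sensors.state(); pickle.dump(s,open('w18.pkl','wb'))
cv2.imwrite('pics/w18.png',cv2.resize(s['pixels'][0:250,120:400,::-1],None,fx=2.4,fy=2.4,interpolation=cv2.INTER_CUBIC))
s=snap('scene'); cv2.imwrite('pics/s18.png',cv2.resize(s['pixels'][80:230,130:290,::-1],None,fx=4,fy=4,interpolation=cv2.INTER_CUBIC))
E
```

```text
t=17.55 pos [ 458.3 -153.5  273.9] xang -94.4 F [ 0.6  0.3 -2.2] open 0.454 q [-0.42  0.42  1.93  0.    0.79  1.23]
ROW [ 0.8 -0.1 -0.2] [ 0.02  0.11 -0.01]
```

View pics/w18.png

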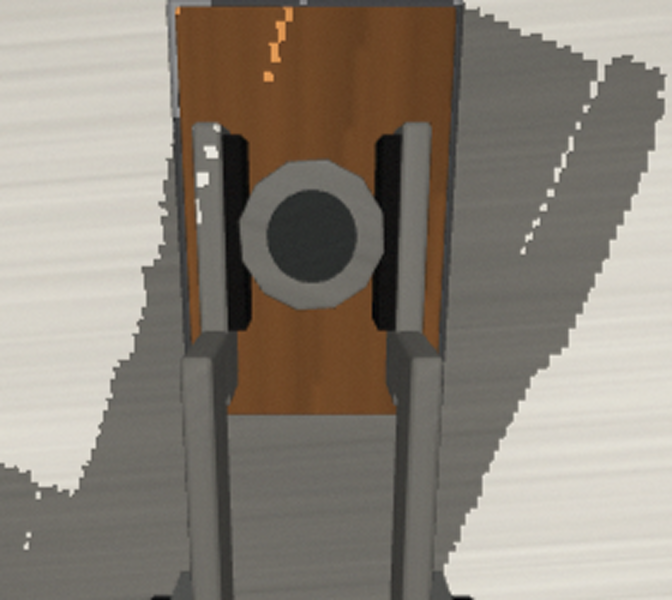

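View pics/s18.png

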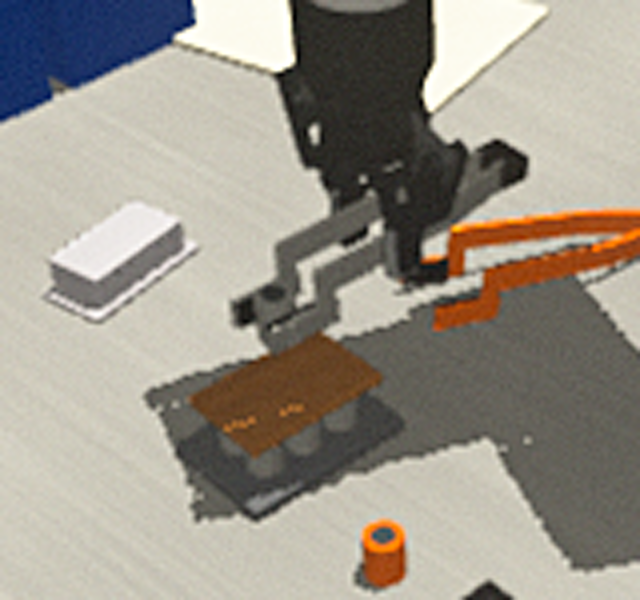

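```bash
python3 - <<'E'
from h import *
import pickle
s=pickle.load(open('w18.pkl','rb')); C=lambda x,y:(120+x/2.4-.3,y/2.4-.3)
print('bush',ray(s,*C(312,236),115.2))
a=ray(s,*C(317,7),46);b=ray(s,*C(313,414),46); print('sheet ends',a,b,(a+b)/2,np.linalg.norm(a-b))
E
python3 go.py 458 -154.2 274 -94.5
```

```text
bush [ 533.23576611 -158.02483463  115.2       ]
sheet ends [ 579.67363895 -162.64925233   46.        ] [ 484.22069069 -154.62446403   46.        ] [ 531.94716482 -158.63685818   46.        ] 95.78967876959999
t=17.65 pos [ 458.3 -153.5  274. ] xang -94.4 F [-0.7 -0.1 -1.8] open 0.451 q [-0.42  0.42  1.93  0.    0.79  1.23]
ROW [ 0.7  0.  -0.3] [ 0.01  0.11 -0.01]
```

{"api": "send_rows", "payload": {
  "moves": [
    [[0.7,0,-1,0,0,0],[0.7,0,-1,0,0,0],[0.7,0,-1,0,0,0],[0.7,0,-1,0,0,0],[0.7,0,-1,0,0,0],[0.7,0,-1,0,0,0]]
  ]
}}

```text
time: 18.25
position: [457.1, -154.9, 274.1]
ee_rot: [0.48, -0.48, 0.519, -0.519]
wrist_force: [0.8, 0.1, -1.8]
opening: 0.452
```

```bash
python3 go.py 458 -154.2 274 -94.5
python3 - <<'E'
from h import *
s=snap('scene','s19.png'); print(np.abs(sensors.state()['dq']).max())
E
```

```text
t=18.25 pos [ 457.1 -154.9  274.1] xang -94.5 F [ 0.8  0.1 -1.8] open 0.452 q [-0.42  0.42  1.93 -0.    0.79  1.23]
ROW [-0.7  0.1  0.9] [0.   0.04 0.  ]
0.0029865739433963022
```

View pics/s19.png

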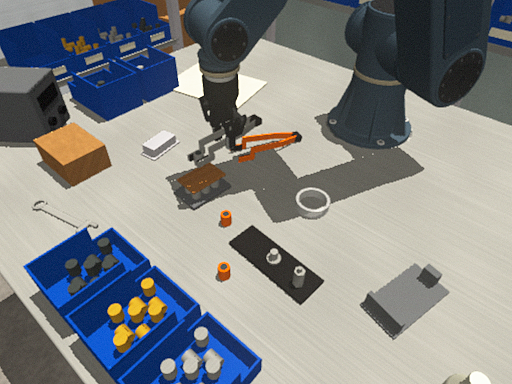

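The scene picture shows the sheet on the layer at about (202,178) and the bushing held above it. The spacer (274,255) and standoff (299,275) are still standing, and the tongs' rest is empty.

```bash
python3 -c "
from h import *
order.job_done()"
```

```text
the job is handed in; nothing more can be done
```

The job is handed in at about 18 s of the allowed 58 s. The brown sheet lies released on the first layer, and the arm is holding the steel tongs shut on the plain round bushing above it.

- **Sheet:** by the wrist camera its centre is about 0.7 mm from the layer's centre, and it is square to within about 0.3°.
- **Bushing:** it is upright, about 39 mm clear of the sheet and within about 2 mm of its middle. The opening is steady at 0.45 with a 45 N squeeze, and the arm was still when I last read it. Only the tongs appeared to touch it in the pictures.
- **Other parts:** the standoff and the spacer still stand in their original places.
- **Cameras that disagreed:** the top camera read y about 2–4 mm higher than the wrist and scene cameras. I trusted the wrist camera and centred on the gripper's own midline.
- **Forces:** the highest wrist force I saw was about 22–24 N, while setting the sheet down; I backed off before releasing it.

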